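Put the hand stamps away in their trays

TASK

Put the four red-handled hand stamps away, each upright, flat on the floor of the wooden tray made for its shape and length: round in the round tray, and the short, medium and long ones in the trays of their length, centred and lying along the tray. Do not shift the ink pad or the roll of labels that lie among them.

Things in the scene. Friction and masses are not known exactly. Their poses are not given: they have to be found in the camera images.
- short_stamp: Short hand stamp: wooden base 26 mm (its x) by 40 mm (its y) and 17 mm high. Dark red turned handle, upright over the middle of the base, 24 mm thick, from 17 to 71 mm above the underside: grasp it there from above, at about 50 mm. Origin: centre of the underside, z up. Stands on the counter at the start, well under 0.15 kg. Looks the same after a half turn.
- medium_stamp: Medium hand stamp: wooden base 26 mm (its x) by 64 mm (its y) and 17 mm high. Dark red turned handle, upright over the middle of the base, 24 mm thick, from 17 to 71 mm above the underside: grasp it there from above, at about 50 mm. Origin: centre of the underside, z up. Stands on the counter at the start, well under 0.15 kg. Looks the same after a half turn.
- long_stamp: Long hand stamp: wooden base 26 mm (its x) by 90 mm (its y) and 17 mm high. Dark red turned handle, upright over the middle of the base, 24 mm thick, from 17 to 71 mm above the underside: grasp it there from above, at about 50 mm. Origin: centre of the underside, z up. Stands on the counter at the start, well under 0.15 kg. Looks the same after a half turn.
- round_stamp: Round hand stamp: round wooden base 44 mm across and 17 mm high. Dark red turned handle, upright over the middle of the base, 24 mm thick, from 17 to 71 mm above the underside: grasp it there from above, at about 50 mm. Origin: centre of the underside, z up. Stands on the counter at the start, well under 0.15 kg.
- short_tray: Short open wooden tray with grey felt floor, for the short stamp: inside 40 mm (its x) by 54 mm (its y), outside 50 by 64 mm. Fixed to the counter; outer height 12 mm, walls 5 mm, inner floor 5 mm above the underside. Origin: centre of the underside, z up.
- medium_tray: Medium open wooden tray with grey felt floor, for the medium stamp: inside 40 mm (its x) by 78 mm (its y), outside 50 by 88 mm. Fixed to the counter; outer height 12 mm, walls 5 mm, inner floor 5 mm above the underside. Origin: centre of the underside, z up.
- long_tray: Long open wooden tray with grey felt floor, for the long stamp: inside 40 mm (its x) by 104 mm (its y), outside 50 by 114 mm. Fixed to the counter; outer height 12 mm, walls 5 mm, inner floor 5 mm above the underside. Origin: centre of the underside, z up.
- round_tray: Round open wooden tray with grey felt floor, for the round stamp: 58 mm across inside, 68 mm outside. Fixed to the counter; outer height 12 mm, walls 5 mm, inner floor 5 mm above the underside. Origin: centre of the underside, z up.
- ink_pad: Bystander: closed flat red ink pad tin, 71 (its x) by 112 (its y) by 19 mm, loose on the counter among the stamps. Origin: centre of the underside.
- label_roll: Bystander: white roll of labels standing on its flat end, 62 mm across, 41 mm high, loose on the counter among the stamps. Origin: centre of the underside. (The other office things stand round the work, along the back and sides of the counter, away from the stamps and trays.)
There are look-alikes about, which are no part of the job. What is shaped like the short_stamp but green is not meant.

How it is judged:
By the outcome, as a careful person would: the job done as asked, in the order asked, and still so for the second after the job is handed in, with the robot touching nothing.
It also fails if it takes over 93 s, if anything falls off the work surface, if the arm or the gripper's body presses on something with over 40 N, if the wrist force passes 120 N, or if a joint passes its speed limit or range.

ROBOT

A 6-joint arm with a two-finger parallel gripper is mounted at the origin on a cart in front of the work surface, level with it; the furniture and walls round the work are solid. World frame = base frame: x ahead of the robot, y to its left, z up, the work surface at z = 0. Lengths are in mm, angles in degrees, forces in N, time in s.
With the tool pointing down it reaches from about 150 to 775 mm from the base axis. Payload 6.1 kg.
Tool frame: the origin (TCP) lies on the mounting face of the last link; the fingertips stand 173 mm ahead of it and the grasp point (between the pads) lies 155 mm ahead of it (nose_length is the distance from the TCP to the fingertips, in mm); z points along the fingers, y is the line along which they close (so a half turn about z gives the same grasp; the last joint's range is limited). The gripper opens to 85 mm and grips with 20 to 120 N. Pads are 22 mm wide; open, the fingers measure 114 mm over their backs; the gripper's body (76 mm by 85 mm) begins 54 mm behind the grasp point. The pads swing forward as they close: fully open they stand 13 mm farther back than shut.
Start: joints at [72.88, 7.208, -2.269, 80.523, 0, 90], TCP at [154.54, 501.723, 404.695] pointing down, gripper open.
Joint ranges: [-155.77, 155.77], [-54.66, 111.73], [-72.52, 77.12], [-102.08, 115.82], [-83.92, 84.16], [-180, 180]. Speed limits (degrees/s): [136.94, 136.94, 172.46, 180, 180, 180].

INTERFACE

Orientations are given as [roll, pitch, yaw] about the fixed x, y, z axes, in that order (R = Rz(yaw) Ry(pitch) Rx(roll)).
In Python, from rig import state, get_image, close_job, recognise, landmark_of, nose_length gives the robot as it stands. The module is installed in compiled form; this text tells all that it offers.
- The arm moves only by the tool drive_tool, never from a script. Its argument "plan" is a list of rows, each an object with "offset": the shift along the tool's x, y, z scaled (see below), a list of three; "delta_rot": the turn, a rotation vector about the tool's x, y, z scaled (see below), a list of three. In form: [{"offset": [x, y, z], "delta_rot": [rx, ry, rz]}, ...]. A call has 1 to 10 rows; each row shifts and turns the commanded pose from where the row before left it, along the tool's axes as they then stand; what a row does not reach is not made up. The controller multiplies each number of a shift by 25 mm and each number of a turn by 6 degrees. A row lasts 1/8 s, in which the tool goes at most 62.5 mm and 10.7 degrees, less where a joint would pass 70% of its speed; a pose out of reach is approached as far as the arm can. A call with a number of a shift or a turn outside -1 to 1 is refused whole. A call with a gripper value outside its range is refused whole. "grip" is the opening, from 0 (shut) to 1 (fully open), set as the call begins (left out, the last holds). The fingers move at their own pace and stop on an object; "newtons" is the grip in N (left out, the last holds). Time passes only in rows, so rows that do not move let the fingers close. It gives the time, the measured TCP pose, the force, the opening and the grip force at its end, in the units of the state.
- state(): the state, without advancing time (a new reading comes with each control period).
- get_image(name): name is "side" or "top"; returns a dict with "pixels" (384x512x3 uint8, red, green, blue), "z_map" (384x512 float32, mm along the optical axis (not along the pixel's ray), 0 where there is no reading), "mtx" (3x3 intrinsics, pixels), "R" (3x3) and "t" (3): a world point X has camera coordinates R X + t. Camera axes: x right, y down, z forward; pixel columns grow to the right and rows downward; lengths in mm; the calibration is good to about 2 mm. A picture is of the moment at which its call begins.
- close_job(): hands the job in; it is judged then, once.
Trained networks look in a picture, given as the dict that the camera call returned (one of the last four; its "shot" number tells which), for a name from the list of things; names that differ only in an ending like _2 or _b are one class to them, and where a whole thing is asked for, a point or a joint stands for the part that bears it (a point fixed in the world has none). Each returns a list of dicts, best first, with "score" (0 to 1); they miss things now and then, are a little off and sometimes report something else, mostly with a low value. They report only what shows in the picture. A call takes as long as a camera call. They do not tell look-alikes from the thing itself.
- recognise(label, picture): "box" ([left, top, right, bottom] in pixels, round what is visible of it).
- landmark_of(label, picture): "pixel" ([column, row] in pixels: a listed point, or the origin of a listed thing).
The state is a dict: "time": time; "qpos": joint angles; "joint_velocities": joint speeds; "joint_torque": joint torques, N m; "position": TCP position; "ee_rot": TCP orientation; "wrist_force": force on the tool from outside, world axes, zero at the start; "ft_torque": the same for the moment, N m; "finger_gap": finger opening in mm; "gripper_force": force on a finger pad.
Only numpy, scipy, OpenCV 4.12 (cv2) and the standard library are available. Lean on these libraries where they do the work, as an engineer would, in place of code of your own. Each camera call takes 0.05 s, during which the arm holds its last target. There are 200 camera calls.

## Working session

There is one attempt and no reset: what is moved stays moved. The work goes in short steps, Python scripts to look and compute and a tool call to move; the robot and the scene stay as the last step left them, time stands still between calls to the robot, and variables do not carry over. Pictures are saved under pics/ and viewed, at most 14 in all, crops included, and the job is handed in when it is done.

Besides the shell and the picture viewer there is one more tool, called after "Emit:" as name(argument=value, ...), one argument or row to a line, values as JSON. drive_tool: Moves the arm, as the interface text tells. Shifts and turns lie within -1 to 1; 1 stands for 25 mm of shift or 6 degrees of turn. Its arguments: {"type":"object","properties":{"plan":{"type":"array"},"grip":{"type":"number"},"newtons":{"type":"number"}},"required":["plan"]}

```bash
mkdir -p pics
cat > h.py <<'E'
import numpy as np, cv2, pickle
from rig import *
def world(p,u,v,z):
    "pixel ray meets plane z"
    K,R,t=map(np.array,(p["mtx"],p["R"],p["t"]))
    d=R.T@np.linalg.solve(K,[u,v,1]); c=-R.T@t
    return c+d*(z-c[2])/d[2]
def cloud(p):
    K,R,t=map(np.array,(p["mtx"],p["R"],p["t"])); Z=p["z_map"]
    v,u=np.mgrid[:384,:512]
    c=np.stack([u,v,np.ones_like(u)],-1)@np.linalg.inv(K).T*Z[...,None]
    w=(c-t)@R; w[Z<=0]=np.nan
    return w
E
python3 - <<'E'
from h import *
print(state())
for n in("top","side"):
    p=get_image(n); cv2.imwrite(f"pics/{n}0.png",p["pixels"][...,::-1]); pickle.dump(p,open(n+".pkl","wb"))
    print(n,-np.array(p["R"]).T@p["t"])
    for l in "short_stamp medium_stamp long_stamp round_stamp short_tray medium_tray long_tray round_tray ink_pad label_roll".split():
        print(l,[(np.round(d["pixel"]).tolist(),round(d["score"],2),world(p,*d["pixel"],0).round()[:2].tolist()) for d in landmark_of(l,p)])
E
```

```text
{'time': 0.0, 'qpos': array([ 7.28806744e+01,  7.24081860e+00, -2.32688183e+00,  8.05212366e+01,
        1.08857772e-03,  9.00003977e+01]), 'joint_velocities': array([ 0.07107989,  0.08797686,  0.031523  ,  0.05922105, -0.04881473,
        0.08177078]), 'joint_torque': array([ 1.46344995e-03, -4.35919261e+01,  3.52920520e+01,  1.74154749e-02,
        1.53200822e-04,  1.43928858e-06]), 'position': array([154.50182447, 501.62182881, 403.92855507]), 'ee_rot': array([-1.79911063e+02, -1.08795907e-03,  1.62880275e+02]), 'wrist_force': array([-0.33756872,  0.55666374, -0.66372564]), 'ft_torque': array([ 0.00221762, -0.0021808 ,  0.05562315]), 'gripper_force': 0.0, 'finger_gap': 85.22609591932977}
top [ 354.77932136   -6.49910128 1000.80796338]
short_stamp [([358.0, 159.0], 0.85, [655.0, -225.0]), ([321.0, 162.0], 0.75, [647.0, -145.0]), ([281.0, 213.0], 0.74, [536.0, -59.0])]
medium_stamp [([136.0, 210.0], 0.72, [541.0, 247.0]), ([284.0, 211.0], 0.56, [541.0, -64.0])]
long_stamp [([352.0, 261.0], 0.76, [436.0, -203.0])]
round_stamp [([283.0, 155.0], 0.54, [663.0, -63.0]), ([352.0, 209.0], 
[... 514 characters left out ...]
652.0, 98.0])]
side [347.7772197  705.67866315 657.48605268]
short_stamp [([277.0, 173.0], 0.73, [539.0, -69.0]), ([226.0, 163.0], 0.64, [662.0, -69.0]), ([251.0, 126.0], 0.55, [651.0, -231.0])]
medium_stamp [([224.0, 166.0], 0.47, [663.0, -59.0])]
long_stamp [([330.0, 147.0], 0.74, [441.0, -198.0])]
round_stamp [([201.0, 214.0], 0.67, [654.0, 103.0]), ([227.0, 166.0], 0.58, [655.0, -61.0])]
short_tray [([289.0, 141.0], 0.8, [542.0, -196.0])]
medium_tray [([250.0, 220.0], 0.83, [552.0, 91.0])]
long_tray [([294.0, 294.0], 0.97, [426.0, 238.0])]
round_tray [([327.0, 184.0], 0.57, [424.0, -62.0])]
ink_pad [([306.0, 229.0], 0.57, [440.0, 83.0])]
label_roll [([201.0, 212.0], 0.78, [657.0, 96.0])]
```

Run:
```python
import cv2
for n,(a,b,c,d) in {"top":(110,300,90,420),"side":(90,340,150,400)}.items():
    i=cv2.imread(f"pics/{n}0.png")[a:b,c:d]
    s=min(800/i.shape[1],600/i.shape[0]); cv2.imwrite(f"pics/{n}0c.png",cv2.resize(i,None,fx=s,fy=s,interpolation=cv2.INTER_CUBIC)); print(s)
```

```text
2.4242424242424243
2.4
```

View pics/top0c.png

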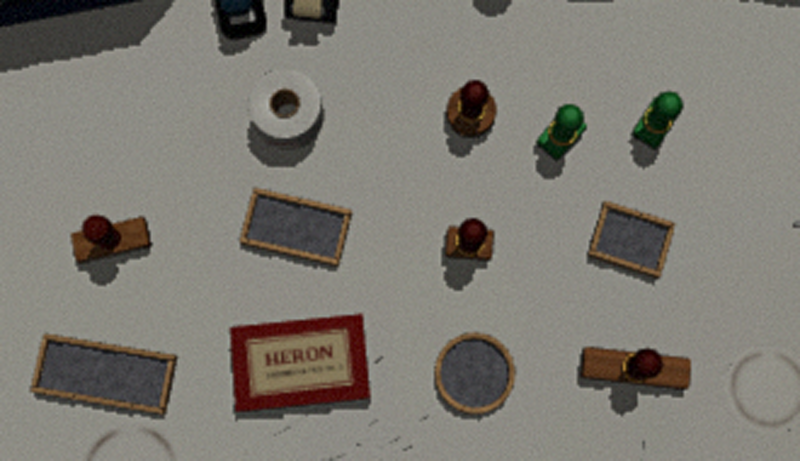

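View pics/side0c.png

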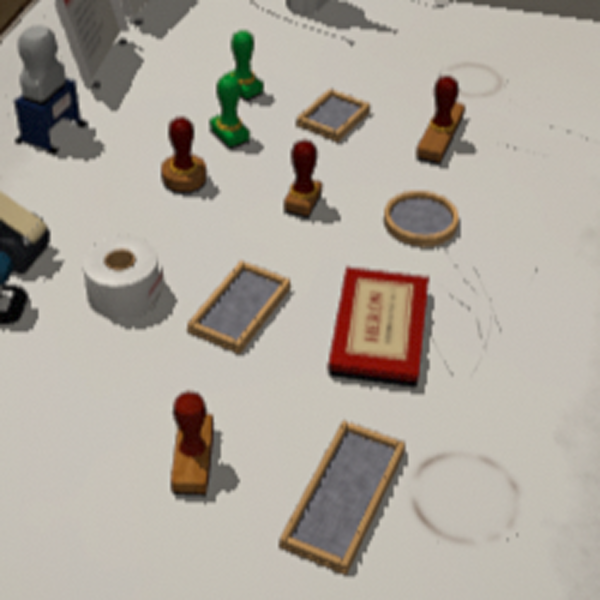

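Both views agree. In top pixels, the red-handled stamps are round (285,155), short (284,210), medium (135,208) and long (352,262). The two green ones at (321,162) and (358,159) are look-alikes, so I'll leave them alone. The enlarged crop shows the short red stamp at (284,210) is the one with the short rectangular base. Next I'll measure precise poses.

```bash
cat > m.py <<'E'
from h import *
C=dict(round_stamp=(655,-65),short_stamp=(538,-63),medium_stamp=(541,245),long_stamp=(436,-201),
 short_tray=(550,-206),medium_tray=(552,90),long_tray=(430,243),round_tray=(424,-66),ink_pad=(440,82),label_roll=(654,99))
def measure(ps,names=C,r=68):
  for n in names:
    out=[n]
    for k,p in ps.items():
        w=cloud(p); hsv=cv2.cvtColor(p["pixels"],cv2.COLOR_RGB2HSV)
        near=np.hypot(w[...,0]-C[n][0],w[...,1]-C[n][1])<r
        lo,hi=(11,24) if "stamp" in n else (7,16) if "tray" in n else (14,60)
        q=w[near&(w[...,2]>lo)&(w[...,2]<hi)]
        if len(q)<5: continue
        c,s,a=cv2.minAreaRect(q[:,:2].astype(np.float32))
        if s[0]>s[1]: a+=90   # a-> angle of long axis +90
        long=(a+90)%180
        out.append((k,len(q),np.round(c,1).tolist(),np.round(sorted(s),1).tolist(),"long axis",round(long,1),"z",round(float(np.median(q[:,2])),1)))
        if "stamp" in n:
            h=w[near&(w[...,2]>35)&(w[...,2]<95)]
            out.append(("handle",len(h),h[:,:2].mean(0).round(1).tolist(),np.round((h.min(0)+h.max(0))/2,1)[:2].tolist(),h[:,2].max().round(1)))
    print(*out,sep="\n   ")
if __name__=="__main__":
    measure({k:pickle.load(open(k+".pkl","rb")) for k in("top","side")})
E
python3 m.py
```

```text
round_stamp
   ('top', 223, [651.7, -87.3], [37.3, 89.7], 'long axis', 80.3, 'z', 17.0)
   ('handle', 120, [656.0, -64.0], [657.7, -65.0], np.float64(72.9))
   ('side', 191, [649.1, -85.8], [43.9, 90.7], 'long axis', 65.0, 'z', 17.0)
   ('handle', 144, [656.3, -59.7], [654.0, -90.9], np.float64(72.0))
short_stamp
   ('top', 148, [540.2, -62.1], [25.6, 39.9], 'long axis', 82.3, 'z', 16.7)
   ('handle', 119, [539.0, -62.0], [540.7, -62.3], np.float64(73.2))
   ('side', 118, [539.8, -61.4], [25.4, 40.5], 'long axis', 84.8, 'z', 16.9)
   ('handle', 148, [539.1, -56.2], [540.3, -60.1], np.float64(72.0))
medium_stamp
   ('top', 308, [540.9, 244.9], [27.2, 64.3], 'long axis', 103.7, 'z', 16.4)
   ('handle', 122, [539.3, 242.9], [540.2, 243.9], np.float64(74.1))
   ('side', 343, [540.3, 246.9], [26.6, 64.6], 'long axis', 104.1, 'z', 16.6)
   ('handle', 215, [538.9, 250.3], [540.1, 246.8], np.float64(72.7))
long_stamp
   ('top', 449, [435.3, -201.6], [26.4, 89.9], 'long axis', 84.1, 'z', 16.6)
   ('handle', 125, [434.5, -199.6], [435.0, -200.9], np.float64(74.0))
   ('side', 197, [434.7, -201
[... 403 characters left out ...]
, [51.7, 90.0], 'long axis', 77.5, 'z', 10.7)
long_tray
   ('top', 571, [430.3, 244.7], [55.5, 115.5], 'long axis', 81.2, 'z', 10.0)
   ('side', 644, [427.0, 245.6], [50.5, 115.9], 'long axis', 81.1, 'z', 10.9)
round_tray
   ('top', 354, [430.6, -66.0], [65.3, 66.9], 'long axis', 0.5, 'z', 10.1)
   ('side', 243, [430.5, -66.9], [66.1, 68.4], 'long axis', 96.4, 'z', 10.5)
ink_pad
   ('top', 1918, [437.5, 80.2], [70.8, 112.1], 'long axis', 96.3, 'z', 18.0)
   ('side', 1547, [437.3, 80.1], [70.8, 116.0], 'long axis', 96.2, 'z', 18.2)
label_roll
   ('top', 725, [654.5, 96.8], [61.4, 62.6], 'long axis', 176.1, 'z', 39.3)
   ('side', 803, [655.3, 98.5], [62.4, 63.7], 'long axis', 175.8, 'z', 38.5)
```

```bash
python3 - <<'E'
from m import *
C["round_stamp"]=(655,-64)
measure({k:pickle.load(open(k+".pkl","rb")) for k in("top","side")},["round_stamp"],33)
E
cat > go.py <<'E'
# tool axes shift needed to bring the TCP to a world target: go.py x y z
import sys; from h import *
from scipy.spatial.transform import Rotation as Ro
s=state(); R=Ro.from_euler("xyz",s["ee_rot"],degrees=True)
d=R.inv().apply(np.array(list(map(float,sys.argv[1:4])))-s["position"])/25
print(s["time"],s["position"].round(1),s["ee_rot"].round(2),"gap",round(s["finger_gap"],1),"units",d.round(2))
E
```

```text
round_stamp
   ('top', 206, [655.7, -64.1], [37.3, 42.5], 'long axis', 80.3, 'z', 17.0)
   ('handle', 120, [656.0, -64.0], [657.7, -65.0], np.float64(72.9))
   ('side', 173, [658.0, -62.1], [40.7, 41.4], 'long axis', 20.3, 'z', 17.1)
   ('handle', 142, [656.5, -58.7], [658.4, -60.4], np.float64(72.0))
```

Emit:
drive_tool(
  plan=[
    {"offset":[0,0,0],"delta_rot":[0,0,-0.951]},
    {"offset":[0,0,0],"delta_rot":[0,0,-0.951]},
    {"offset":[0,0,0],"delta_rot":[0,0,-0.951]},
    {"offset":[-0.836,-0.945,0],"delta_rot":[0,0,0]},
    {"offset":[-0.836,-0.945,0],"delta_rot":[0,0,0]},
    {"offset":[-0.836,-0.945,0],"delta_rot":[0,0,0]},
    {"offset":[-0.836,-0.945,0],"delta_rot":[0,0,0]},
    {"offset":[-0.836,-0.945,0],"delta_rot":[0,0,0]},
    {"offset":[-0.836,-0.945,0],"delta_rot":[0,0,0]},
    {"offset":[-0.836,-0.945,0],"delta_rot":[0,0,0]},
  ],
  grip=0.65,
)

```text
time: 2.35
position: [301.4, 335.5, 404.8]
ee_rot: [180.0, 0.0, -180.0]
wrist_force: [0.9, -0.4, -0.1]
finger_gap: 55.4
gripper_force: 0.0
```

Emit:
drive_tool(
  plan=[
    {"offset":[-0.89,-0.999,0],"delta_rot":[0,0,0]},
    {"offset":[-0.89,-0.999,0],"delta_rot":[0,0,0]},
    {"offset":[-0.89,-0.999,0],"delta_rot":[0,0,0]},
    {"offset":[-0.89,-0.999,0],"delta_rot":[0,0,0]},
    {"offset":[-0.89,-0.999,0],"delta_rot":[0,0,0]},
    {"offset":[-0.89,-0.999,0],"delta_rot":[0,0,0]},
    {"offset":[-0.89,-0.999,0],"delta_rot":[0,0,0]},
    {"offset":[-0.89,-0.999,0],"delta_rot":[0,0,0]},
    {"offset":[-0.89,-0.999,0],"delta_rot":[0,0,0]},
    {"offset":[-0.89,-0.999,0],"delta_rot":[0,0,0]},
  ],
)

```text
time: 3.6
position: [524.0, 85.6, 404.7]
ee_rot: [180.0, 0.0, 180.0]
wrist_force: [-0.3, 0.1, 0.1]
finger_gap: 55.3
gripper_force: 0.0
```

Emit:
drive_tool(
  plan=[
    {"offset":[-0.89,-0.999,0.6],"delta_rot":[0,0,0]},
    {"offset":[-0.89,-0.999,0.6],"delta_rot":[0,0,0]},
    {"offset":[-0.89,-0.999,0.6],"delta_rot":[0,0,0]},
    {"offset":[-0.89,-0.999,0.6],"delta_rot":[0,0,0]},
    {"offset":[-0.89,-0.999,0.6],"delta_rot":[0,0,0]},
    {"offset":[-0.89,-0.999,0.6],"delta_rot":[0,0,0]},
    {"offset":[0,0,0.6],"delta_rot":[0,0,0]},
    {"offset":[0,0,0],"delta_rot":[0,0,0]},
  ],
)

```text
time: 4.6
position: [656.2, -63.1, 297.9]
ee_rot: [180.0, -0.2, 180.0]
wrist_force: [-0.2, -0.1, -0.2]
finger_gap: 55.4
gripper_force: 0.0
```

```bash
python3 go.py 657.5 -64 205
```

```text
4.6 [656.2 -63.1 297.9] [179.97  -0.2  179.99] gap 55.4 units [-0.07 -0.04  3.72]
```

Emit:
drive_tool(
  plan=[
    {"offset":[-0.04,-0.03,0.93],"delta_rot":[0,0,0]},
    {"offset":[0,0,0.93],"delta_rot":[0,0,0]},
    {"offset":[0,0,0.93],"delta_rot":[0,0,0]},
    {"offset":[0,0,0.6],"delta_rot":[0,0,0]},
    {"offset":[0,0,0.33],"delta_rot":[0,0,0]},
    {"offset":[0,0,0],"delta_rot":[0,0,0]},
  ],
)

```text
time: 5.35
position: [657.7, -63.8, 206.7]
ee_rot: [180.0, -0.0, -180.0]
wrist_force: [0.6, -0.4, 0.8]
finger_gap: 55.6
gripper_force: 0.0
```

Emit:
drive_tool(
  plan=[
    {"offset":[0,0,0],"delta_rot":[0,0,0]},
    {"offset":[0,0,0],"delta_rot":[0,0,0]},
    {"offset":[0,0,0],"delta_rot":[0,0,0]},
    {"offset":[0,0,0],"delta_rot":[0,0,0]},
    {"offset":[0,0,0],"delta_rot":[0,0,0]},
  ],
  grip=0,
  newtons=40,
)

```text
time: 5.98
position: [658.1, -64.1, 207.7]
ee_rot: [-180.0, 0.1, 180.0]
wrist_force: [-1.1, 0.0, 5.9]
finger_gap: 23.8
gripper_force: 39.3
```

Emit:
drive_tool(
  plan=[
    {"offset":[0,0,-1],"delta_rot":[0,0,0]},
    {"offset":[0,0,-1],"delta_rot":[0,0,0]},
    {"offset":[0,0,-1],"delta_rot":[0,0,0]},
    {"offset":[0.9,0,-1],"delta_rot":[0,0,0]},
    {"offset":[0.9,0,-0.2],"delta_rot":[0,0,0]},
    {"offset":[0.9,0,0],"delta_rot":[0,0,0]},
    {"offset":[0.9,0,0],"delta_rot":[0,0,0]},
    {"offset":[0.9,0,0],"delta_rot":[0,0,0]},
    {"offset":[0.9,0,0],"delta_rot":[0,0,0]},
    {"offset":[0.9,0,0],"delta_rot":[0,0,0]},
  ],
)

```text
time: 7.22
position: [499.4, -64.0, 311.3]
ee_rot: [180.0, -0.0, 180.0]
wrist_force: [0.2, -0.7, -0.5]
finger_gap: 23.5
gripper_force: 39.2
```

Emit:
drive_tool(
  plan=[
    {"offset":[0.9,0,0],"delta_rot":[0,0,0]},
    {"offset":[0.9,-0.05,0.3],"delta_rot":[0,0,0]},
    {"offset":[0.1,-0.05,0.8],"delta_rot":[0,0,0]},
    {"offset":[0,0,0],"delta_rot":[0,0,0]},
  ],
)

```text
time: 7.72
position: [451.8, -66.5, 282.9]
ee_rot: [180.0, -0.2, 180.0]
wrist_force: [-0.0, -0.1, -1.0]
finger_gap: 23.7
gripper_force: 39.2
```

```bash
python3 go.py 430.5 -66.4 213
python3 - <<'E'
from m import *
p=get_image("side"); cv2.imwrite("pics/s1.png",cv2.resize(p["pixels"][60:310,200:450,::-1],None,fx=2.4,fy=2.4))
E
```

```text
7.725 [451.8 -66.5 282.9] [ 1.7998e+02 -1.7000e-01  1.7998e+02] gap 23.7 units [0.84 0.   2.8 ]
```

View pics/s1.png

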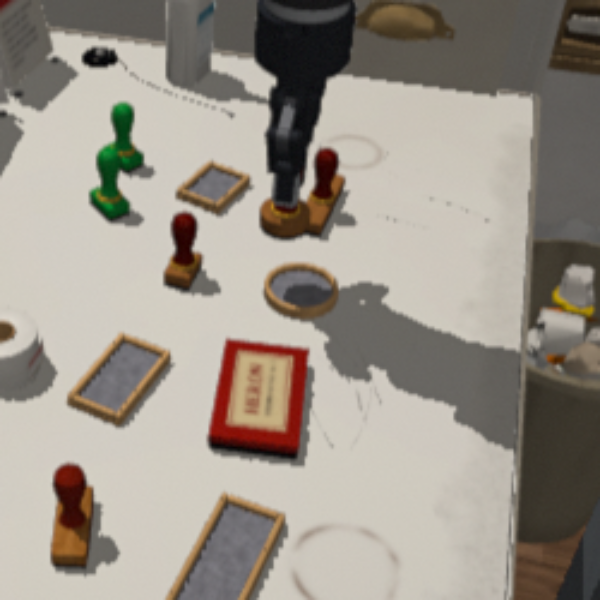

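The picture shows the round stamp held upright above the round tray, so I'll set it down.

Emit:
drive_tool(
  plan=[
    {"offset":[0.84,0,0],"delta_rot":[0,0,0]},
    {"offset":[0,0,0.9],"delta_rot":[0,0,0]},
    {"offset":[0,0,0.9],"delta_rot":[0,0,0]},
    {"offset":[0,0,0.6],"delta_rot":[0,0,0]},
    {"offset":[0,0,0.28],"delta_rot":[0,0,0]},
    {"offset":[0,0,0.08],"delta_rot":[0,0,0]},
    {"offset":[0,0,0],"delta_rot":[0,0,0]},
  ],
)

```text
time: 8.65
position: [432.1, -66.6, 215.6]
ee_rot: [-180.0, 0.0, 180.0]
wrist_force: [1.2, -0.6, -0.5]
finger_gap: 23.4
gripper_force: 39.3
```

```bash
python3 go.py 430.5 -66.4 213
```

```text
8.65 [432.1 -66.6 215.6] [-1.7999e+02  4.0000e-02  1.8000e+02] gap 23.4 units [0.06 0.01 0.11]
```

Emit:
drive_tool(
  plan=[
    {"offset":[0.04,0,0.05],"delta_rot":[0,0,0]},
    {"offset":[0,0,0.05],"delta_rot":[0,0,0]},
    {"offset":[0,0,0],"delta_rot":[0,0,0]},
  ],
)

```text
time: 9.02
position: [430.8, -66.5, 212.8]
ee_rot: [-180.0, 0.0, 180.0]
wrist_force: [0.4, -1.1, -0.3]
finger_gap: 23.6
gripper_force: 39.3
```

Emit:
drive_tool(
  plan=[
    {"offset":[0,0,0],"delta_rot":[0,0,0]},
    {"offset":[0,0,0],"delta_rot":[0,0,0]},
    {"offset":[0,0,0],"delta_rot":[0,0,0]},
  ],
  grip=0.65,
)

```text
time: 9.4
position: [430.9, -66.5, 212.8]
ee_rot: [180.0, 0.0, 180.0]
wrist_force: [0.4, -0.8, 0.0]
finger_gap: 56.0
gripper_force: 0.0
```

Emit:
drive_tool(
  plan=[
    {"offset":[0,0,-1],"delta_rot":[0,0,0]},
    {"offset":[0,0,-1],"delta_rot":[0,0,0]},
    {"offset":[0,0,-1],"delta_rot":[0,0,0]},
    {"offset":[-0.88,0.04,0],"delta_rot":[0,0,0]},
    {"offset":[-0.88,0.04,0],"delta_rot":[0,0,0]},
    {"offset":[-0.88,0.04,0],"delta_rot":[0,0,0]},
    {"offset":[-0.88,0.04,0],"delta_rot":[0,0,0]},
    {"offset":[-0.88,0.04,0],"delta_rot":[0,0,0]},
    {"offset":[0,0,0],"delta_rot":[0,0,0]},
  ],
)

```text
time: 10.52
position: [541.8, -61.5, 287.3]
ee_rot: [180.0, -0.0, -180.0]
wrist_force: [-0.7, 0.0, -0.0]
finger_gap: 56.0
gripper_force: 0.0
```

```bash
python3 go.py 540.3 -61.7 206
python3 - <<'E'
from m import *
C["round_stamp"]=(431,-66)
measure({k:get_image(k) for k in("top","side")},["round_stamp"],30)
E
```

```text
10.525 [541.8 -61.5 287.3] [ 1.8000e+02 -1.0000e-02 -1.7998e+02] gap 56.0 units [ 0.06 -0.01  3.25]
round_stamp
   ('side', 211, [430.9, -61.2], [48.4, 59.1], 'long axis', 2.3, 'z', 20.7)
   ('handle', 172, [430.8, -60.7], [431.6, -62.6], np.float64(77.9))
```

Emit:
drive_tool(
  plan=[
    {"offset":[0.06,-0.01,0.95],"delta_rot":[0,0,0]},
    {"offset":[0,0,0.95],"delta_rot":[0,0,0]},
    {"offset":[0,0,0.8],"delta_rot":[0,0,0]},
    {"offset":[0,0,0.4],"delta_rot":[0,0,0]},
    {"offset":[0,0,0.15],"delta_rot":[0,0,0]},
    {"offset":[0,0,0],"delta_rot":[0,0,0]},
    {"offset":[0,0,0],"delta_rot":[0,0,0]},
  ],
)

```text
time: 11.5
position: [539.6, -61.8, 207.2]
ee_rot: [-180.0, 0.1, 180.0]
wrist_force: [0.2, -0.3, 0.7]
finger_gap: 55.6
gripper_force: 0.0
```

Emit:
drive_tool(
  plan=[
    {"offset":[0,0,0],"delta_rot":[0,0,0]},
    {"offset":[0,0,0],"delta_rot":[0,0,0]},
    {"offset":[0,0,0],"delta_rot":[0,0,0]},
    {"offset":[0,0,0],"delta_rot":[0,0,0]},
    {"offset":[0,0,0],"delta_rot":[0,0,0]},
  ],
  grip=0,
)

```text
time: 12.12
position: [539.5, -61.8, 206.8]
ee_rot: [-180.0, 0.0, 180.0]
wrist_force: [-0.4, -0.2, 4.6]
finger_gap: 23.3
gripper_force: 39.1
```

Emit:
drive_tool(
  plan=[
    {"offset":[0,0,-1],"delta_rot":[0,0,0]},
    {"offset":[0,0,-1],"delta_rot":[0,0,0]},
    {"offset":[-0.044,-0.938,0],"delta_rot":[0,0,0]},
    {"offset":[-0.044,-0.938,0],"delta_rot":[0,0,0]},
    {"offset":[-0.044,-0.938,0],"delta_rot":[0,0,0]},
    {"offset":[-0.044,-0.938,0],"delta_rot":[0,0,0]},
    {"offset":[-0.044,-0.938,0],"delta_rot":[0,0,0]},
    {"offset":[-0.044,-0.938,0],"delta_rot":[0,0,0]},
    {"offset":[0,0,0],"delta_rot":[0,0,0.915]},
    {"offset":[0,0,0],"delta_rot":[0,0,0.915]},
  ],
)

```text
time: 13.38
position: [545.7, -202.9, 255.7]
ee_rot: [180.0, -0.1, 168.8]
wrist_force: [-0.4, 0.6, -0.9]
finger_gap: 23.3
gripper_force: 39.3
```

Emit:
drive_tool(
  plan=[
    {"offset":[0,0,0.5],"delta_rot":[0,0,0]},
    {"offset":[0,0,0],"delta_rot":[0,0,0]},
  ],
)

```text
time: 13.62
position: [545.3, -202.2, 242.1]
ee_rot: [180.0, -0.2, 169.1]
wrist_force: [-0.7, -0.0, -0.6]
finger_gap: 22.9
gripper_force: 39.3
```

```bash
python3 go.py 546.1 -202.5 212
```

```text
13.625 [ 545.3 -202.2  242.1] [ 1.7997e+02 -1.7000e-01  1.6911e+02] gap 22.9 units [-0.04 -0.01  1.2 ]
```

Emit:
drive_tool(
  plan=[
    {"offset":[-0.03,0,0.6],"delta_rot":[0,0,0]},
    {"offset":[0,0,0.4],"delta_rot":[0,0,0]},
    {"offset":[0,0,0.16],"delta_rot":[0,0,0]},
    {"offset":[0,0,0],"delta_rot":[0,0,0]},
    {"offset":[0,0,0],"delta_rot":[0,0,0]},
  ],
)

```text
time: 14.25
position: [546.8, -202.7, 215.3]
ee_rot: [-180.0, 0.0, 169.0]
wrist_force: [-0.5, 0.4, -0.4]
finger_gap: 23.6
gripper_force: 39.3
```

```bash
python3 go.py 546.1 -202.5 212
```

```text
14.25 [ 546.8 -202.7  215.3] [-1.7999e+02  3.0000e-02  1.6902e+02] gap 23.6 units [0.03 0.   0.13]
```

Emit:
drive_tool(
  plan=[
    {"offset":[0.02,0,0.07],"delta_rot":[0,0,0]},
    {"offset":[0,0,0.04],"delta_rot":[0,0,0]},
    {"offset":[0,0,0],"delta_rot":[0,0,0]},
    {"offset":[0,0,0],"delta_rot":[0,0,0]},
  ],
)

```text
time: 14.75
position: [546.2, -202.5, 212.2]
ee_rot: [-180.0, 0.0, 169.0]
wrist_force: [0.3, -0.8, -0.6]
finger_gap: 23.5
gripper_force: 39.3
```

Emit:
drive_tool(
  plan=[
    {"offset":[0,0,0],"delta_rot":[0,0,0]},
    {"offset":[0,0,0],"delta_rot":[0,0,0]},
    {"offset":[0,0,0],"delta_rot":[0,0,0]},
  ],
  grip=0.65,
)

```text
time: 15.12
position: [546.2, -202.5, 212.2]
ee_rot: [-180.0, 0.0, 169.0]
wrist_force: [-0.0, 0.2, -0.7]
finger_gap: 55.5
gripper_force: 0.0
```

Emit:
drive_tool(
  plan=[
    {"offset":[0,0,-1],"delta_rot":[0,0,0]},
    {"offset":[0,0,-1],"delta_rot":[0,0,0]},
    {"offset":[0,0,-1],"delta_rot":[0,0,0]},
    {"offset":[0,0,0],"delta_rot":[0,0,-0.915]},
    {"offset":[0,0,0],"delta_rot":[0,0,-0.915]},
    {"offset":[0.012,0.996,0],"delta_rot":[0,0,0]},
    {"offset":[0.012,0.996,0],"delta_rot":[0,0,0]},
    {"offset":[0.012,0.996,0],"delta_rot":[0,0,0]},
    {"offset":[0.012,0.996,0],"delta_rot":[0,0,0]},
    {"offset":[0.012,0.996,0],"delta_rot":[0,0,0]},
  ],
)

```text
time: 16.38
position: [544.6, -77.2, 287.3]
ee_rot: [-180.0, 0.0, 180.0]
wrist_force: [-0.4, 0.1, -0.5]
finger_gap: 55.6
gripper_force: 0.0
```

Emit:
drive_tool(
  plan=[
    {"offset":[0.012,0.996,0],"delta_rot":[0,0,0]},
    {"offset":[0.012,0.996,0],"delta_rot":[0,0,0]},
    {"offset":[0.012,0.996,0],"delta_rot":[0,0,0]},
    {"offset":[0.012,0.996,0],"delta_rot":[0,0,0]},
    {"offset":[0.012,0.996,0],"delta_rot":[0,0,0]},
    {"offset":[0.012,0.996,0],"delta_rot":[0,0,0]},
    {"offset":[0.012,0.996,0],"delta_rot":[0,0,0]},
    {"offset":[0.012,0.996,0],"delta_rot":[0,0,0]},
    {"offset":[0.012,0.996,0],"delta_rot":[0,0,0]},
    {"offset":[0.012,0.996,0],"delta_rot":[0,0,0]},
  ],
)

```text
time: 17.62
position: [541.6, 171.8, 287.2]
ee_rot: [180.0, 0.0, -180.0]
wrist_force: [0.0, -1.3, 0.4]
finger_gap: 55.5
gripper_force: 0.0
```

```bash
python3 - <<'E'
from m import *
C["round_stamp"]=(431,-66);C["short_stamp"]=(546,-202.5);C["short_tray"]=(546,-202.5)
ps={k:get_image(k) for k in("top","side")}
cv2.imwrite("pics/t2.png",cv2.resize(ps["top"]["pixels"][110:310,90:420,::-1],None,fx=2.4,fy=2.4))
for p in ps.values():
  pass
w=cloud(ps["top"])
for n in("round_stamp","short_stamp"):
    m=(np.hypot(w[...,0]-C[n][0],w[...,1]-C[n][1])<40)
    q=w[m&(w[...,2]>16)&(w[...,2]<27)]; h=w[m&(w[...,2]>35)]
    print(n,len(q),cv2.minAreaRect(q[:,:2].astype(np.float32)),np.median(q[:,2]),h.mean(0),h.max(0))
E
python3 go.py 540.6 245.5 206
```

```text
round_stamp 245 ((434.2912292480469, -68.96208190917969), (42.32060241699219, 50.85415267944336), 45.57011032104492) 21.69591979069457 [430.76099335 -66.43272926  71.90975615] [442.27392044 -54.93644702  79.97980311]
short_stamp 141 ((546.6893310546875, -202.8622589111328), (40.12541580200195, 25.78404998779297), 72.9763412475586) 22.08025092533967 [ 545.23798718 -200.82189734   69.52240809] [ 556.57385273 -191.01798453   80.23135757]
17.725 [541.6 172.8 287.1] [ 1.7997e+02  1.0000e-02 -1.7986e+02] gap 55.2 units [0.03 2.91 3.25]
```

View pics/t2.png

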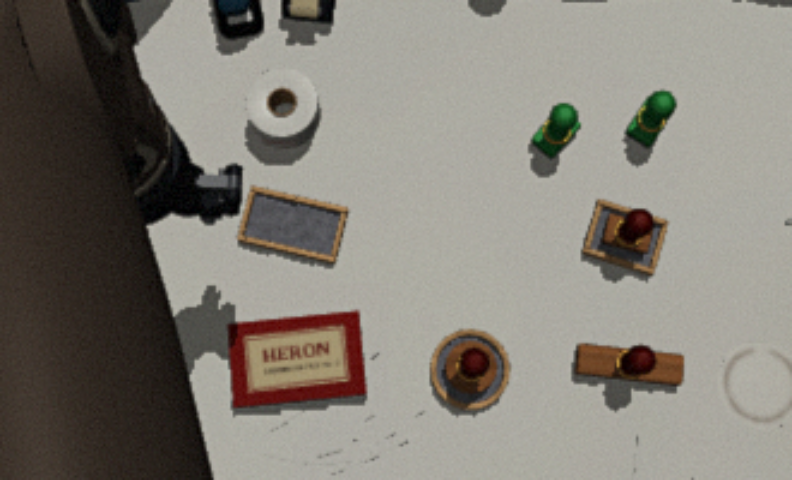

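The round stamp (crop 470,368) and the short stamp (628,232) both stand centred in their trays. Medium is next.

Emit:
drive_tool(
  plan=[
    {"offset":[0.01,0.96,0],"delta_rot":[0,0,0]},
    {"offset":[0.01,0.96,0],"delta_rot":[0,0,0]},
    {"offset":[0.01,0.96,0],"delta_rot":[0,0,0]},
    {"offset":[0,0,0.95],"delta_rot":[0,0,0]},
    {"offset":[0,0,0.95],"delta_rot":[0,0,0]},
    {"offset":[0,0,0.8],"delta_rot":[0,0,0]},
    {"offset":[0,0,0.4],"delta_rot":[0,0,0]},
    {"offset":[0,0,0.15],"delta_rot":[0,0,0]},
    {"offset":[0,0,0],"delta_rot":[0,0,0]},
    {"offset":[0,0,0],"delta_rot":[0,0,0]},
  ],
)

```text
time: 18.98
position: [541.2, 243.1, 206.8]
ee_rot: [180.0, 0.1, 180.0]
wrist_force: [-0.0, 0.7, 1.0]
finger_gap: 55.6
gripper_force: 0.0
```

```bash
python3 go.py 540.6 245.5 206
```

```text
18.975 [541.2 243.1 206.8] [1.7997e+02 7.0000e-02 1.8000e+02] gap 55.6 units [0.03 0.1  0.03]
```

Emit:
drive_tool(
  plan=[
    {"offset":[0.02,0.1,0],"delta_rot":[0,0,0]},
    {"offset":[0,0,0],"delta_rot":[0,0,0]},
    {"offset":[0,0,0],"delta_rot":[0,0,0]},
    {"offset":[0,0,0],"delta_rot":[0,0,0]},
    {"offset":[0,0,0],"delta_rot":[0,0,0]},
    {"offset":[0,0,0],"delta_rot":[0,0,0]},
  ],
  grip=0,
)

```text
time: 19.73
position: [540.5, 245.7, 206.5]
ee_rot: [180.0, 0.0, -180.0]
wrist_force: [-0.1, 2.1, 6.1]
finger_gap: 23.4
gripper_force: 39.2
```

Emit:
drive_tool(
  plan=[
    {"offset":[0,0,-1],"delta_rot":[0,0,0]},
    {"offset":[0,0,-1],"delta_rot":[0,0,0]},
    {"offset":[-0.082,-0.903,0],"delta_rot":[0,0,0]},
    {"offset":[-0.082,-0.903,0],"delta_rot":[0,0,0]},
    {"offset":[-0.082,-0.903,0],"delta_rot":[0,0,0]},
    {"offset":[-0.082,-0.903,0],"delta_rot":[0,0,0]},
    {"offset":[-0.082,-0.903,0],"delta_rot":[0,0,0]},
    {"offset":[-0.082,-0.903,0],"delta_rot":[0,0,0]},
    {"offset":[-0.082,-0.903,0],"delta_rot":[0,0,0]},
    {"offset":[0,0,0],"delta_rot":[0,0,0.88]},
  ],
)

```text
time: 20.98
position: [554.1, 84.3, 254.3]
ee_rot: [-179.9, -0.2, 174.4]
wrist_force: [0.5, 0.8, -0.2]
finger_gap: 23.5
gripper_force: 39.3
```

Emit:
drive_tool(
  plan=[
    {"offset":[0,0,0],"delta_rot":[0,0,0.88]},
    {"offset":[0,0,0],"delta_rot":[0,0,0.88]},
    {"offset":[0,0,0.2],"delta_rot":[0,0,0.88]},
    {"offset":[0,0,0.3],"delta_rot":[0,0,0.88]},
    {"offset":[0,0,0],"delta_rot":[0,0,0]},
    {"offset":[0,0,0],"delta_rot":[0,0,0]},
  ],
)

```text
time: 21.72
position: [554.4, 86.6, 242.9]
ee_rot: [-180.0, -0.1, 153.6]
wrist_force: [0.3, -0.9, -0.9]
finger_gap: 23.5
gripper_force: 39.3
```

```bash
python3 go.py 554.8 87.6 212
```

```text
21.725 [554.4  86.6 242.9] [-1.7995e+02 -5.0000e-02  1.5363e+02] gap 23.5 units [0.   0.04 1.24]
```

Emit:
drive_tool(
  plan=[
    {"offset":[0,0.03,0.6],"delta_rot":[0,0,0]},
    {"offset":[0,0,0.4],"delta_rot":[0,0,0]},
    {"offset":[0,0,0.2],"delta_rot":[0,0,0]},
    {"offset":[0,0,0.02],"delta_rot":[0,0,0]},
    {"offset":[0,0,0],"delta_rot":[0,0,0]},
    {"offset":[0,0,0],"delta_rot":[0,0,0]},
  ],
)

```text
time: 22.48
position: [555.3, 88.2, 213.4]
ee_rot: [180.0, 0.0, 153.6]
wrist_force: [0.4, -0.4, -1.4]
finger_gap: 23.8
gripper_force: 39.3
```

```bash
python3 go.py 554.8 87.6 212
```

```text
22.475 [555.3  88.2 213.4] [1.7998e+02 3.0000e-02 1.5360e+02] gap 23.8 units [ 0.01 -0.03  0.05]
```

Emit:
drive_tool(
  plan=[
    {"offset":[0,-0.01,0.05],"delta_rot":[0,0,0]},
    {"offset":[0,0,0],"delta_rot":[0,0,0]},
    {"offset":[0,0,0],"delta_rot":[0,0,0]},
  ],
)

```text
time: 22.85
position: [555.0, 87.9, 211.7]
ee_rot: [180.0, 0.0, 153.6]
wrist_force: [0.5, 0.3, -0.8]
finger_gap: 23.4
gripper_force: 39.3
```

Emit:
drive_tool(
  plan=[
    {"offset":[0,0,0],"delta_rot":[0,0,0]},
    {"offset":[0,0,0],"delta_rot":[0,0,0]},
    {"offset":[0,0,0],"delta_rot":[0,0,0]},
  ],
  grip=0.65,
)

```text
time: 23.22
position: [555.0, 87.9, 211.8]
ee_rot: [180.0, 0.0, 153.6]
wrist_force: [-0.2, -0.6, 0.4]
finger_gap: 55.3
gripper_force: 0.0
```

Emit:
drive_tool(
  plan=[
    {"offset":[0,0,-1],"delta_rot":[0,0,0]},
    {"offset":[0,0,-1],"delta_rot":[0,0,0]},
    {"offset":[0,0,-1],"delta_rot":[0,0,0]},
    {"offset":[0,0,0],"delta_rot":[0,0,-0.88]},
    {"offset":[0,0,0],"delta_rot":[0,0,-0.88]},
    {"offset":[0,0,0],"delta_rot":[0,0,-0.88]},
    {"offset":[0,0,0],"delta_rot":[0,0,-0.88]},
    {"offset":[0,0,0],"delta_rot":[0,0,-0.88]},
    {"offset":[0.4,-0.963,0],"delta_rot":[0,0,0]},
    {"offset":[0.4,-0.963,0],"delta_rot":[0,0,0]},
  ],
)

```text
time: 24.48
position: [534.8, 39.5, 286.6]
ee_rot: [-180.0, -0.0, -180.0]
wrist_force: [1.1, -0.4, 0.5]
finger_gap: 55.6
gripper_force: 0.0
```

Emit:
drive_tool(
  plan=[
    {"offset":[0.4,-0.963,0],"delta_rot":[0,0,0]},
    {"offset":[0.4,-0.963,0],"delta_rot":[0,0,0]},
    {"offset":[0.4,-0.963,0],"delta_rot":[0,0,0]},
    {"offset":[0.4,-0.963,0],"delta_rot":[0,0,0]},
    {"offset":[0.4,-0.963,0],"delta_rot":[0,0,0]},
    {"offset":[0.4,-0.963,0],"delta_rot":[0,0,0]},
    {"offset":[0.4,-0.963,0],"delta_rot":[0,0,0]},
    {"offset":[0.4,-0.963,0],"delta_rot":[0,0,0]},
    {"offset":[0.4,-0.963,0],"delta_rot":[0,0,0]},
    {"offset":[0.4,-0.963,0],"delta_rot":[0,0,0]},
  ],
)

```text
time: 25.72
position: [434.6, -201.7, 286.8]
ee_rot: [-180.0, 0.0, 180.0]
wrist_force: [-0.3, -0.1, 0.8]
finger_gap: 55.8
gripper_force: 0.0
```

```bash
python3 - <<'E'
from m import *
C["medium_stamp"]=(554.8,87.6)
p=get_image("top")
w=cloud(p); n="medium_stamp"
m=(np.hypot(w[...,0]-C[n][0],w[...,1]-C[n][1])<50)
q=w[m&(w[...,2]>16)&(w[...,2]<27)]; h=w[m&(w[...,2]>35)]
print(n,len(q),cv2.minAreaRect(q[:,:2].astype(np.float32)),np.median(q[:,2]),h.mean(0),h.max(0))
E
python3 go.py 435 -201.3 206
```

```text
medium_stamp 302 ((553.2720336914062, 82.12806701660156), (75.2269287109375, 31.692453384399414), 71.23590087890625) 21.479594533233175 [553.39758065  85.97441081  70.80677468] [565.12275458  96.91405732  78.26309764]
25.775 [ 433.8 -203.5  286.8] [-1.799e+02 -3.000e-02  1.799e+02] gap 55.5 units [-0.05  0.09  3.23]
```

Emit:
drive_tool(
  plan=[
    {"offset":[0,0,0.95],"delta_rot":[0,0,0]},
    {"offset":[0,0,0.95],"delta_rot":[0,0,0]},
    {"offset":[0,0,0.8],"delta_rot":[0,0,0]},
    {"offset":[0,0,0.4],"delta_rot":[0,0,0]},
    {"offset":[0,0,0.13],"delta_rot":[0,0,0]},
    {"offset":[0,0,0],"delta_rot":[0,0,0]},
    {"offset":[0,0,0],"delta_rot":[0,0,0]},
  ],
)

```text
time: 26.65
position: [435.3, -201.1, 206.7]
ee_rot: [-180.0, 0.1, 180.0]
wrist_force: [-0.9, -0.4, -0.5]
finger_gap: 55.8
gripper_force: 0.0
```

```bash
python3 go.py 435 -201.3 206
```

```text
26.65 [ 435.3 -201.1  206.7] [-1.7997e+02  7.0000e-02  1.8000e+02] gap 55.8 units [ 0.01 -0.01  0.03]
```

Emit:
drive_tool(
  plan=[
    {"offset":[0,0,0],"delta_rot":[0,0,0]},
    {"offset":[0,0,0],"delta_rot":[0,0,0]},
    {"offset":[0,0,0],"delta_rot":[0,0,0]},
    {"offset":[0,0,0],"delta_rot":[0,0,0]},
    {"offset":[0,0,0],"delta_rot":[0,0,0]},
  ],
  grip=0,
)

```text
time: 27.28
position: [435.2, -201.1, 206.4]
ee_rot: [-180.0, 0.0, 180.0]
wrist_force: [-1.1, 1.1, 5.7]
finger_gap: 23.3
gripper_force: 39.2
```

Run:
```python
from m import *
for k in("top","side"):
  p=pickle.load(open(k+".pkl","rb")); w=cloud(p); hsv=cv2.cvtColor(p["pixels"],cv2.COLOR_RGB2HSV)
  for n in("long_tray","medium_tray","short_tray"):
    near=np.hypot(w[...,0]-C[n][0],w[...,1]-C[n][1])<68
    q=w[near&(w[...,2]>7)&(w[...,2]<16)&(hsv[...,1]>90)][:,:2]
    (c,s,a)=cv2.minAreaRect(q.astype(np.float32))
    t=np.radians({"long_tray":81.1,"medium_tray":77.5,"short_tray":72.5}[n]); B=np.array([[np.sin(t),-np.cos(t)],[np.cos(t),np.sin(t)]])
    uv=q@B.T; lo,hi=np.percentile(uv,[1.5,98.5],axis=0)
    print(k,n,len(q),np.round(c,1),np.round(s,1),round(a,1),"pct centre",(B.T@((lo+hi)/2)).round(1),(hi-lo).round(1))
```

```text
top long_tray 351 [427.4 244.9] [114.4  49.5] 80.9 pct centre [427.3 244.4] [ 49. 112.]
top medium_tray 284 [554.8  86.8] [86.9 50.1] 77.0 pct centre [554.7  86.8] [49.7 86.1]
top short_tray 243 [ 546.2 -202.4] [63.7 50.7] 73.2 pct centre [ 545.9 -202.4] [49.6 62.6]
side long_tray 464 [426.7 246.7] [113.7  49.4] 80.9 pct centre [426.6 247.1] [ 48.6 111.5]
side medium_tray 266 [554.1  89.5] [87.6 49.6] 77.5 pct centre [554.   89.4] [48.6 85.5]
side short_tray 128 [ 545.4 -200.1] [63.3 48.8] 73.0 pct centre [ 545.3 -200.3] [48.3 62.2]
```

Emit:
drive_tool(
  plan=[
    {"offset":[0,0,-0.9],"delta_rot":[0,0,0]},
    {"offset":[0,0,-0.9],"delta_rot":[0,0,0]},
    {"offset":[0,0,-0.9],"delta_rot":[0,0,0]},
    {"offset":[0,0,-0.9],"delta_rot":[0,0,0]},
    {"offset":[0,0,-0.9],"delta_rot":[0,0,0]},
    {"offset":[0.018,0.992,0],"delta_rot":[0,0,0]},
    {"offset":[0.018,0.992,0],"delta_rot":[0,0,0]},
    {"offset":[0.018,0.992,0],"delta_rot":[0,0,0]},
    {"offset":[0.018,0.992,0],"delta_rot":[0,0,0]},
    {"offset":[0.018,0.992,0],"delta_rot":[0,0,0]},
  ],
)

```text
time: 28.52
position: [432.4, -76.2, 317.9]
ee_rot: [180.0, -0.1, 180.0]
wrist_force: [0.4, -0.2, -1.6]
finger_gap: 23.4
gripper_force: 39.3
```

Emit:
drive_tool(
  plan=[
    {"offset":[0.018,0.992,0],"delta_rot":[0,0,0]},
    {"offset":[0.018,0.992,0],"delta_rot":[0,0,0]},
    {"offset":[0.018,0.992,0],"delta_rot":[0,0,0]},
    {"offset":[0.018,0.992,0],"delta_rot":[0,0,0]},
    {"offset":[0.018,0.992,0],"delta_rot":[0,0,0]},
    {"offset":[0.018,0.992,0],"delta_rot":[0,0,0]},
    {"offset":[0.018,0.992,0],"delta_rot":[0,0,0]},
    {"offset":[0.018,0.992,0],"delta_rot":[0,0,0]},
    {"offset":[0.018,0.992,0],"delta_rot":[0,0,0]},
    {"offset":[0.018,0.992,0],"delta_rot":[0,0,0]},
  ],
)

```text
time: 29.78
position: [427.9, 171.8, 317.8]
ee_rot: [-180.0, -0.1, 180.0]
wrist_force: [0.2, 0.5, -1.0]
finger_gap: 23.3
gripper_force: 39.3
```

Emit:
drive_tool(
  plan=[
    {"offset":[0.018,0.992,0],"delta_rot":[0,0,0]},
    {"offset":[0.018,0.992,0],"delta_rot":[0,0,0]},
    {"offset":[0.018,0.992,0],"delta_rot":[0,0,0]},
    {"offset":[0,0,0.9],"delta_rot":[0,0,0.43]},
    {"offset":[0,0,0.9],"delta_rot":[0,0,0]},
    {"offset":[0,0,0.9],"delta_rot":[0,0,0]},
    {"offset":[0,0,0.3],"delta_rot":[0,0,0]},
    {"offset":[0,0,0],"delta_rot":[0,0,0]},
    {"offset":[0,0,0],"delta_rot":[0,0,0]},
  ],
)

```text
time: 30.9
position: [427.2, 245.6, 244.3]
ee_rot: [180.0, 0.1, 177.4]
wrist_force: [-0.2, 0.6, -0.4]
finger_gap: 23.4
gripper_force: 39.5
```

```bash
python3 go.py 427.2 245.5 211.5
```

```text
30.9 [427.2 245.6 244.3] [1.7996e+02 6.0000e-02 1.7741e+02] gap 23.4 units [ 0.   -0.    1.31]
```

Emit:
drive_tool(
  plan=[
    {"offset":[0,0,0.6],"delta_rot":[0,0,0]},
    {"offset":[0,0,0.4],"delta_rot":[0,0,0]},
    {"offset":[0,0,0.2],"delta_rot":[0,0,0]},
    {"offset":[0,0,0.06],"delta_rot":[0,0,0]},
    {"offset":[0,0,0],"delta_rot":[0,0,0]},
    {"offset":[0,0,0],"delta_rot":[0,0,0]},
    {"offset":[0,0,0],"delta_rot":[0,0,0]},
  ],
)

```text
time: 31.78
position: [427.0, 245.5, 212.2]
ee_rot: [180.0, 0.0, 177.4]
wrist_force: [1.4, 0.2, -1.3]
finger_gap: 23.7
gripper_force: 39.5
```

```bash
python3 go.py 427.2 245.5 211.5
```

```text
31.775 [427.  245.5 212.2] [1.7999e+02 2.0000e-02 1.7742e+02] gap 23.7 units [-0.01  0.    0.03]
```

Next: lower slightly, release, rise, and back the arm away toward x = 200 so it's out of view.

Emit:
drive_tool(
  plan=[
    {"offset":[0,0,0.03],"delta_rot":[0,0,0]},
    {"offset":[0,0,0],"delta_rot":[0,0,0]},
  ],
)

```text
time: 32.02
position: [427.0, 245.5, 211.4]
ee_rot: [180.0, 0.0, 177.4]
wrist_force: [-0.1, -0.3, 0.8]
finger_gap: 23.4
gripper_force: 39.7
```

Emit:
drive_tool(
  plan=[
    {"offset":[0,0,0],"delta_rot":[0,0,0]},
    {"offset":[0,0,0],"delta_rot":[0,0,0]},
    {"offset":[0,0,0],"delta_rot":[0,0,0]},
  ],
  grip=0.65,
)

```text
time: 32.4
position: [426.9, 245.4, 211.2]
ee_rot: [-180.0, -0.0, 177.4]
wrist_force: [-0.4, -0.3, -0.0]
finger_gap: 55.7
gripper_force: 0.0
```

Emit:
drive_tool(
  plan=[
    {"offset":[0,0,-1],"delta_rot":[0,0,0]},
    {"offset":[0,0,-1],"delta_rot":[0,0,0]},
    {"offset":[0,0,-1],"delta_rot":[0,0,0]},
    {"offset":[0,0,-1],"delta_rot":[0,0,0]},
    {"offset":[0.9,0,-0.5],"delta_rot":[0,0,0]},
    {"offset":[0.9,0,-0.5],"delta_rot":[0,0,0]},
    {"offset":[0.9,0,-0.5],"delta_rot":[0,0,0]},
    {"offset":[0.9,0,0],"delta_rot":[0,0,0]},
    {"offset":[0.9,0,0],"delta_rot":[0,0,0]},
    {"offset":[0.9,0,0],"delta_rot":[0,0,0]},
  ],
)

```text
time: 33.65
position: [290.4, 251.4, 348.1]
ee_rot: [-180.0, -0.0, 177.4]
wrist_force: [-0.4, 0.5, 0.0]
finger_gap: 55.3
gripper_force: 0.0
```

Emit:
drive_tool(
  plan=[
    {"offset":[0.9,0,0],"delta_rot":[0,0,0]},
    {"offset":[0.9,0,0],"delta_rot":[0,0,0]},
    {"offset":[0.9,0,0],"delta_rot":[0,0,0]},
    {"offset":[0.9,0,0],"delta_rot":[0,0,0]},
    {"offset":[0,0,0],"delta_rot":[0,0,0]},
  ],
)

```text
time: 34.28
position: [200.6, 255.2, 348.2]
ee_rot: [-180.0, -0.0, 177.6]
wrist_force: [-0.2, 1.0, -0.6]
finger_gap: 55.5
gripper_force: 0.0
```

Run:
```python
from m import *
C.update(round_stamp=(430.5,-66),short_stamp=(546,-202.5),medium_stamp=(554.8,87.6),long_stamp=(427.2,245.5))
ps={k:get_image(k) for k in("top","side")}
i=ps["top"]["pixels"][110:300,90:420,::-1]
cv2.imwrite("pics/t3.png",cv2.resize(i,None,fx=2.42,fy=2.42,interpolation=cv2.INTER_CUBIC))
for k,p in ps.items():
  w=cloud(p)
  for n in("round_stamp","short_stamp","medium_stamp","long_stamp"):
    m=(np.hypot(w[...,0]-C[n][0],w[...,1]-C[n][1])<48)
    q=w[m&(w[...,2]>19)&(w[...,2]<25)]; h=w[m&(w[...,2]>35)&(w[...,2]<100)]
    if len(q)<9: continue
    c,s,a=cv2.minAreaRect(q[:,:2].astype(np.float32))
    print(k,n,len(q),np.round(c,1),np.round(s,1),round(a,1),np.median(q[:,2]).round(1),h.mean(0).round(1),h.max(0)[2].round(1))
measure(ps,["ink_pad","label_roll"])
print(state()["position"],state()["time"])
```

```text
top round_stamp 207 [431.5 -66.2] [42.1 42.2] 0.6 21.8 [430.8 -66.4  72.2] 78.9
top short_stamp 106 [ 546.3 -202.5] [40.5 24.8] 72.0 21.6 [ 545.2 -200.9   70.2] 79.2
top medium_stamp 241 [554.7  87.3] [63.7 26.5] 77.5 21.6 [553.4  85.9  71.2] 78.9
top long_stamp 359 [427.2 244.6] [90.2 25.8] 81.2 21.6 [426.5 242.5  70.2] 79.4
side round_stamp 151 [430.8 -62.9] [43.3 42.4] 10.0 21.9 [430.7 -60.6  61.5] 76.8
side short_stamp 61 [ 547.5 -201.9] [41.6 27.4] 75.4 21.9 [ 545.9 -196.5   60.5] 78.9
side medium_stamp 230 [554.9  88.7] [64.5 26.4] 78.3 21.7 [553.5  93.   62.4] 77.5
side long_stamp 428 [426.6 246.1] [90.  26.7] 82.7 21.5 [425.9 250.7  64.1] 78.2
ink_pad
   ('top', 1919, [437.7, 80.1], [71.0, 112.0], 'long axis', 96.3, 'z', 18.1)
   ('side', 1546, [437.5, 79.5], [70.9, 116.1], 'long axis', 96.2, 'z', 18.1)
label_roll
   ('top', 725, [654.3, 96.9], [61.9, 62.5], 'long axis', 173.8, 'z', 39.0)
   ('side', 806, [654.3, 98.1], [62.6, 64.8], 'long axis', 132.3, 'z', 38.6)
[201.83006221 255.52756892 348.47323197] 34.375
```

View pics/t3.png

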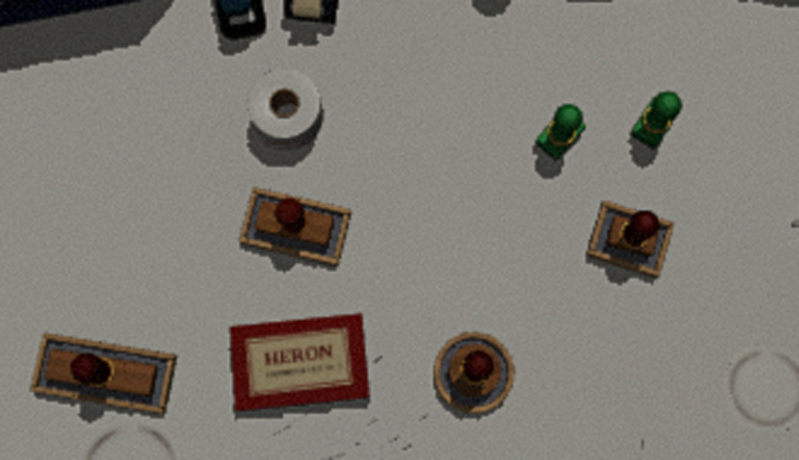

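All four stamps stand in their trays, at crop pixels (475,372), (630,238), (295,225) and (103,373). Each is centred within about 1–2 mm and lined up within 1–2°. The ink pad, label roll and green stamps haven't moved, so I'm handing in.

```bash
python3 -c "from rig import *; print(close_job())"
```

```text
the job is handed in; nothing more can be done
None
```

I handed the job in at about 34 s: all four red-handled stamps stand upright and centred in their trays, and the ink pad and label roll have not moved.

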